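# Load the specimen chamber and put it under vacuum

### The arm

A 6-joint arm with a two-finger parallel gripper is mounted at the origin on a cart in front of the work surface, level with it; the furniture and walls round the work are solid. World frame = base frame: x ahead of the robot, y to its left, z up, the work surface at z = 0. Lengths are in m, angles in rad, forces in N, time in s.
With the tool pointing down it reaches from about 0.375 to 0.975 m from the base axis. Payload 3.8 kg.
Tool frame: the origin (TCP) lies on the mounting face of the last link; the fingertips stand 166 mm ahead of it and the grasp point (between the pads) lies 147 mm ahead of it; z points along the fingers, y is the line along which they close (so a half turn about z gives the same grasp; the last joint's range is limited). The gripper opens to 88 mm and grips with 3 to 60 N. Pads are 18 mm wide; open, the fingers measure 123 mm over their backs; the gripper's body (75 mm by 187 mm) begins 45 mm behind the grasp point.
Start: joints at [1.222, 0.264, 1.604, -0, 1.274, -0.037], TCP at [0.207, 0.642, 0.405] pointing down, gripper open.
Joint ranges: [-2.63, 2.63], [-0.94, 2.18], [0.31, 2.57], [-1.31, 4.45], [0, 2.66], [-2.55, 2.55]. Speed limits (rad/s): [2.57, 2.57, 3.14, 3.14, 3.14, 3.14].

### API

Orientations are given as a unit quaternion [w, x, y, z].
In Python, from workcell import readout, read_camera, camera_model, ticket gives the robot as it stands.
- The arm moves only by the tool servo_tool, never from a script. Its argument "deltas" is one flat list of numbers, 5 for each row, row after row: the shift along the world's x, y, z each as a share of 500 mm, from -1 to 1, then the turn about the world's z as a share of 90 degrees, from -1 to 1, then the opening, from -1 (shut) to 1 (fully open). A call has 1 to 10 rows; each row is the pose to reach, as a shift and turn from the pose commanded when the call began; what a row does not reach only later rows make up. A row lasts 1/10 s, in which the tool goes at most 50 mm and 8.59 degrees, less where a joint would pass 70% of its speed; a pose out of reach is approached as far as the arm can. A call with a number of a shift or a turn outside -1 to 1 is refused whole. A call with a gripper value outside its range is refused whole. The fingers move at their own pace and stop on an object; "force" is the grip in N (left out, the last holds). Time passes only in rows, so rows that repeat a pose let the fingers close. It gives the time, the measured TCP pose, the force, the opening and the grip force at its end, in the units of the state.
- readout.get_obs(): the state, without advancing time (a new reading comes with each control period).
- read_camera(name): name is "scene" or "top" or "wrist"; returns the picture (384x512x3 uint8, red, green, blue); there is no depth.
- camera_model(name): a dict with "fx", "fy", "cx", "cy" (pixels), "dist_coeffs" ([k1, k2, p1, p2, k3] as OpenCV has them; the pictures are not rectified), "world_to_cam" (4x4, takes a point from world to camera coordinates). Camera axes: x right, y up, looking along -z (the intrinsics and any distortion apply to the point x, -y, -z); pixel columns grow to the right and rows downward; lengths in m; the calibration is good to about 2 mm. A picture is of the moment at which its call begins: read the wrist's pose just before it. camera_model takes no time and is no camera call; for the wrist camera it gives the pose at the moment of the call.
- ticket.close_job(): hands the job in; it is judged then, once.
The state is a dict: "time_s": time; "joint_pos": joint angles; "dq": joint speeds; "joint_torque": joint torques, N m; "eef_pos": TCP position; "eef_rot": TCP orientation; "wrist_force": force on the tool from outside, world axes, zero at the start; "torque": the same for the moment, N m; "width": finger opening in m; "gripper_force": force on a finger pad.
Only numpy, scipy, OpenCV 4.12 (cv2) and the standard library are available. Lean on these libraries where they do the work, as an engineer would, in place of code of your own. Each camera call takes 0.05 s, during which the arm holds its last target. There are 200 camera calls.

### The job

Lay the steel sample bar in the open specimen chamber and set the loose lid squarely on its rim. Then turn the vent valve (the one with the ribbed copper cone at its lower end) fully shut, and only after that turn the vacuum valve (the one with the round flange discs) fully open. Leave the paper block, the mains adapter and the mouse where they are.

Things in the scene. Friction and masses are not known exactly. Their poses are not given: they have to be found in the camera images.
- chamber_unit: Fixed vacuum unit, 264 x 210 x 252 mm: at its front an open aluminium specimen chamber, behind it a grey panel with two ball valves, sloping up away from the robot at 45 degrees, under a visor. Origin: under the chamber's centre, at desk height (z = 0). x points from the chamber to the panel, y to the left, z up. The panel begins 125 mm behind the chamber's centre, 65 mm up.
- visor_edge (a point): Middle of the front edge of the grey visor plate (210 mm wide, axes as chamber_unit) that hangs over the valve levers; an upright plate stands 21 mm behind it. It keeps a vertical gripper off a lever that points up the slope; a tool tilted 35 to 45 degrees (the panel's normal is -0.707, 0, 0.707 in the unit's frame) gets at it.
- chamber_floor (a point): Centre of the chamber's inner floor, 12 mm above the unit's origin (axes as chamber_unit). Inside, the chamber is 80 mm (x) by 160 mm (y).
- chamber_rim (a point): Centre of the chamber's open mouth, at the height of the rim's top, 55 mm above the unit's origin (axes as chamber_unit). The rim is flat, 15 mm wide, 110 mm (x) by 190 mm (y) outside.
- sample_bar: Loose round steel bar with a white end cap, 142 mm long, 18 mm diameter, about 0.2 kg, lying on the bench mat (a 5 mm thick dark mat on the desk, its top at z = 0.005) on the left or right of the chamber. The body's x axis lies along the bar.
- bar_mid (a point): Middle of the sample bar's steel part, on its axis 9 mm above the support: the place to grip it, across its diameter. x lies along the bar.
- chamber_lid: Loose flat aluminium lid, 110 mm (its x) by 190 mm (its y), 8 mm thick, 0.4 kg, lying handle upward on the bench mat on the other side of the chamber. Origin: centre of its underside. On top a black bar handle along its x through the centre: 70 mm long, 14 mm wide (y), 14 mm high, its middle 36 mm above the origin, on two thin posts. Fits the rim either way round.
- vent_lever (a joint): Lever of the vent valve. 0 = shut, against its stop (lever points to the unit's right, -y, across the slope); 1.571 = open, against the other stop (lever points straight up the slope). Starts partly to fully open. Stays where it is left; needs about 5 N at the grip point.
- vent_hub (a point): Turning axis of the vent lever, in the lever's middle plane, which lies 45 mm off the panel. z points out along the axis (the panel's normal); positive turning is counter-clockwise seen from in front. The lever extends from the hub along this frame's -y: 95 mm long; its black sleeve begins 35 mm from the axis and is 18 mm wide and 12 mm thick.
- vent_grip (a point): Point on the middle of the vent lever's black sleeve, 68 mm from its axis; axes as vent_hub.
- vacuum_lever (a joint): Lever of the vacuum valve, of the same make and the same hand: 0 = shut (points to -y of the unit), 1.571 = fully open (points up the slope). Starts shut or nearly so. Stays where it is left; needs about 5 N at the grip point.
- vacuum_hub (a point): Turning axis of the vacuum lever; same size and axes as vent_hub. The two valves stand 110 mm apart; which of them is on the left varies: the vent valve has a ribbed copper cone (28 mm diameter, 26 mm long) at its lower end, the vacuum valve two round steel flange discs (40 mm diameter).
- vacuum_grip (a point): Point on the middle of the vacuum lever's black sleeve, 68 mm from its axis; axes as vacuum_hub.
- paper_block: Bystander: block of white note paper, 65 x 99 x 23 mm, on the desk at the back left. Origin under its centre.
- mains_adapter: Bystander: black mains adapter, 100 x 46 x 30 mm, on the desk at the back right. Origin under it.
- computer_mouse: Bystander: black computer mouse, 116 x 59 x 37 mm, on the mat at the right. Origin under its centre.

How it is judged:
By the outcome, as a careful person would: the job done as asked, in the order asked, and still so for the second after the job is handed in, with the robot touching nothing.
It also fails if it takes over 69 s, if anything falls off the work surface, if the arm or the gripper's body presses on something with over 40 N, if the wrist force passes 120 N, or if a joint passes its speed limit or range.

## Working session

There is one attempt and no reset: what is moved stays moved. The work goes in short steps, Python scripts to look and compute and a tool call to move; the robot and the scene stay as the last step left them, time stands still between calls to the robot, and variables do not carry over. Pictures are saved under pics/ and viewed, at most 10 in all, crops included, and the job is handed in when it is done.

Besides the shell and the picture viewer there is one more tool, called in YAML: its name, and indented under it one key for each argument. servo_tool: Moves the arm, as the interface text tells. Shift numbers are shares of 500 mm and turn numbers shares of 90 degrees, none past 1 either way. Its arguments: {"type":"object","properties":{"deltas":{"type":"array"},"force":{"type":"number"}},"required":["deltas"]}

```bash
mkdir -p pics; ls; python3 - <<'E'
from workcell import readout, read_camera, camera_model
import cv2,numpy as np
print(readout.get_obs())
for n in ("top","scene"):
    im=read_camera(n); cv2.imwrite(f"pics/{n}0.png",im[:,:,::-1]); m=camera_model(n); print(n,m)
E
```

```text
pics
{'time_s': 0.0, 'joint_pos': array([ 1.22209061e+00,  2.64738712e-01,  1.60538727e+00, -5.58847032e-06,
        1.27366510e+00, -3.69131780e-02]), 'dq': array([ 0.00057962, -0.0003538 , -0.00059697, -0.0019848 , -0.00038867,
       -0.00074631]), 'joint_torque': array([ 7.56626541e-04, -5.02107596e+01, -3.56876922e+01,  7.27047329e-02,
        2.94682500e-02, -1.43196658e-04]), 'eef_pos': array([0.20695991, 0.6421276 , 0.40339015]), 'eef_rot': array([-2.08006770e-04,  1.55264655e-01,  9.87872299e-01, -1.07935733e-03]), 'wrist_force': array([-0.56326798,  0.4001536 , -0.04592943]), 'torque': array([-0.03043381, -0.01804391, -0.01593867]), 'gripper_force': 0.0, 'width': 0.08829373764245751}
top {'fx': 376.6448393165996, 'fy': 376.6448393165996, 'cx': 255.68399734779496, 'cy': 181.9451378338337, 'dist_coeffs': array([-0.0327897,  0.       ,  0.       ,  0.       ,  0.       ]), 'world_to_cam': array([[-0.00780478, -0.99973968,  0.0214395 , -0.23718186],
       [ 0.99608509, -0.00588472,  0.08820359, -0.56703142],
       [-0.08805446,  0.02204397,  0.99587172, -1.27085288],
       [ 0.        ,  0.        ,  0.        ,  1.        ]])}
scene {'fx': 438.97906634268537, 'fy': 438.97906634268537, 'cx': 253.0930058674048, 'cy': 184.29172600468584, 'dist_coeffs': array([-0.09925766,  0.        ,  0.        ,  0.        ,  0.        ]), 'world_to_cam': array([[ 0.55033759, -0.83475955,  0.01746518, -0.50941234],
       [ 0.45956235,  0.32031037,  0.82837414, -0.29944391],
       [-0.6970875 , -0.44785909,  0.5599029 , -0.9902647 ],
       [ 0.        ,  0.        ,  0.        ,  1.        ]])}
```

View pics/top0.png

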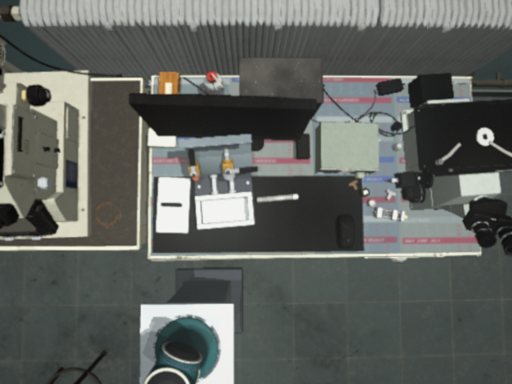

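View pics/scene0.png

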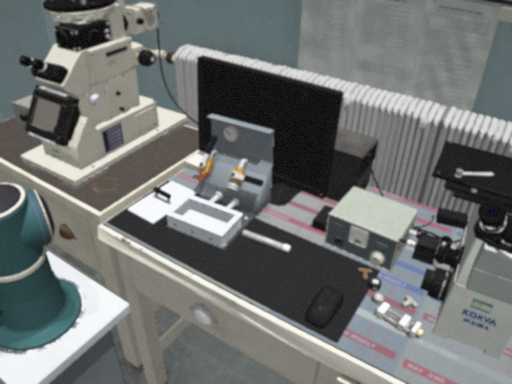

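The top picture shows the chamber at about (225,210), the lid at (172,205) to its left, the bar at (278,198) to its right and the mouse at (345,232). Next I'll zoom in on the valves and levers.

```bash
cat > h.py <<'E'
import numpy as np,cv2
from workcell import readout, read_camera, camera_model
def KD(m): return np.array([[m["fx"],0,m["cx"]],[0,m["fy"],m["cy"]],[0,0,1.]]),np.array(m["dist_coeffs"],float)
F=np.diag([1,-1,-1.])
def ray(m,uv):
    K,D=KD(m); p=cv2.undistortPoints(np.array(uv,float).reshape(-1,1,2),K,D).reshape(-1,2)
    W=np.array(m["world_to_cam"]);R=W[:3,:3]
    d=np.c_[p,np.ones(len(p))]@F@R; return -R.T@W[:3,3],d/np.linalg.norm(d,axis=1)[:,None]
def onz(m,uv,z):
    o,d=ray(m,uv); return o+d*((z-o[2])/d[:,2])[:,None]
def proj(m,P):
    K,D=KD(m);W=np.array(m["world_to_cam"]);R=F@W[:3,:3];t=F@W[:3,3]
    return cv2.projectPoints(np.array(P,float).reshape(-1,1,3),cv2.Rodrigues(R)[0],t,K,D)[0].reshape(-1,2)
def tri(m1,a,m2,b):
    o1,d1=ray(m1,[a]);o2,d2=ray(m2,[b]);d1=d1[0];d2=d2[0]
    s=np.linalg.lstsq(np.c_[d1,-d2],o2-o1,rcond=None)[0]
    p=o1+s[0]*d1;q=o2+s[1]*d2; return (p+q)/2,np.linalg.norm(p-q)
def shot(n,name):
    m=camera_model(n);im=read_camera(n)[:,:,::-1].copy();cv2.imwrite(f"pics/{name}.png",im);return im,m
E
python3 - <<'E'
from h import *
t=cv2.imread('pics/top0.png');s=cv2.imread('pics/scene0.png')
a=cv2.resize(t[140:240,150:305],None,fx=5,fy=5,interpolation=cv2.INTER_CUBIC)[:,:775]
b=cv2.resize(s[110:260,125:300],None,fx=4,fy=4,interpolation=cv2.INTER_CUBIC)
cv2.imwrite('pics/a.png',a);cv2.imwrite('pics/b.png',b)
m=camera_model('top')
for z,uv in ((.055,[[195,195],[252,190],[256,226],[197,230]]),(.013,[[160,178],[190,178],[188,234],[156,234]]),(.014,[[258,199],[298,197]])):print(onz(m,uv,z).round(3))
E
```

```text
[[ 0.52  -0.036  0.055]
 [ 0.536 -0.228  0.055]
 [ 0.415 -0.24   0.055]
 [ 0.403 -0.044  0.055]]
[[ 0.582  0.091  0.013]
 [ 0.582 -0.013  0.013]
 [ 0.388 -0.007  0.013]
 [ 0.389  0.102  0.013]]
[[ 0.507 -0.249  0.014]
 [ 0.513 -0.388  0.014]]
```

View pics/a.png

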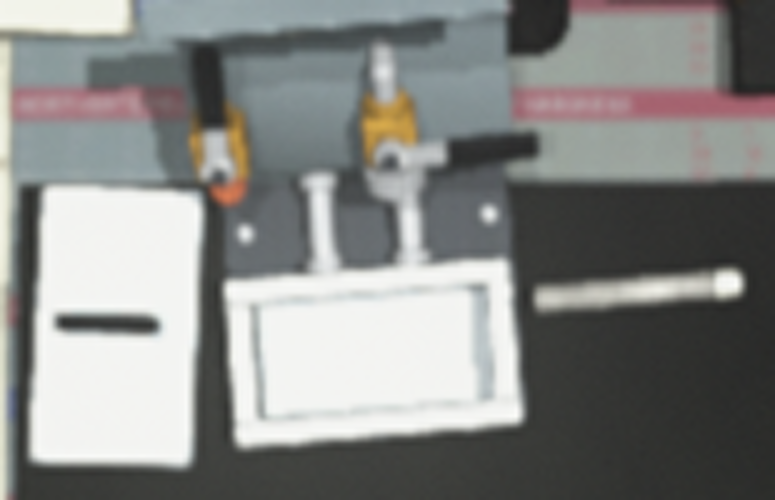

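View pics/b.png

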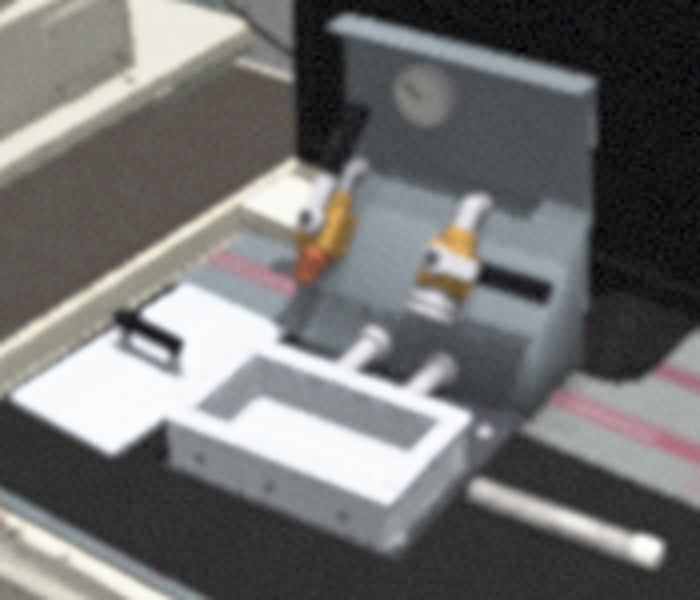

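The crops show the following:
- **Vent valve:** on the left, with the copper cone. Its lever points up the slope with the end under the visor, so it is open.
- **Vacuum valve:** on the right, with the discs. Its lever points right, so it is about shut.
- **Bar:** crop px (535,298) to (740,283), cap on the right.
- **Lid:** its handle lies along world y.

I'll move over the work area for closer views.

servo_tool:
  deltas: [0.44,-0.9,0.1,-0.8,0,0.44,-0.9,0.1,-0.8,0,0.44,-0.9,0.1,-0.8,0,0.44,-0.9,0.1,-0.8,0,0.44,-0.9,0.1,-0.8,0,0.44,-0.9,0.1,-0.8,0,0.44,-0.9,0.1,-0.8,0,0.44,-0.9,0.1,-0.8,0,0.44,-0.9,0.1,-0.8,0,0.44,-0.9,0.1,-0.8,0]

```text
time_s: 1.1
eef_pos: [0.4257, 0.1935, 0.4542]
eef_rot: [-0.0, 0.707, 0.708, -0.0]
wrist_force: [1.7, 0.2, 0.3]
width: 0.0443
gripper_force: 0.0
```

servo_tool:
  deltas: [0,-0.64,0,0,0,0,-0.64,0,0,0,0,-0.64,0,0,0,0,-0.64,0,0,0,0,-0.64,0,0,0,0,-0.64,0,0,0,0,-0.64,0,0,0,0,-0.64,0,0,0]

```text
time_s: 1.9
eef_pos: [0.4252, -0.1269, 0.4539]
eef_rot: [-0.0, 0.708, 0.706, -0.0]
wrist_force: [0.6, 0.9, 0.2]
width: 0.044
gripper_force: 0.0
```

```bash
python3 - <<'E'
from h import *
o=readout.get_obs();print(o['time_s'],o['eef_pos'],o['eef_rot'],o['joint_pos'])
im,m=shot('wrist','w1');print(m)
cv2.imwrite('pics/w1b.png',cv2.resize(im,(768,576)))
E
```

```text
1.9 [ 0.42517047 -0.12692218  0.45391477] [-2.07799276e-04  7.07930642e-01  7.06281793e-01 -4.38021154e-04] [-3.46004234e-01 -2.15240408e-01  2.00398937e+00 -6.29962984e-04
  1.35359324e+00 -3.43536422e-01]
{'fx': 274.0593348337147, 'fy': 274.0593348337147, 'cx': 256.2009324575311, 'cy': 190.30044194687278, 'dist_coeffs': array([0.0096589, 0.       , 0.       , 0.       , 0.       ]), 'world_to_cam': array([[ 9.99996969e-01, -2.44813409e-03, -2.61547660e-04,
        -4.25018944e-01],
       [ 2.26657910e-03,  9.56872342e-01, -2.90499887e-01,
         1.74374367e-01],
       [ 9.61450396e-04,  2.90498413e-01,  9.56874991e-01,
        -4.01270719e-01],
       [ 0.00000000e+00,  0.00000000e+00,  0.00000000e+00,
         1.00000000e+00]])}
```

View pics/w1b.png

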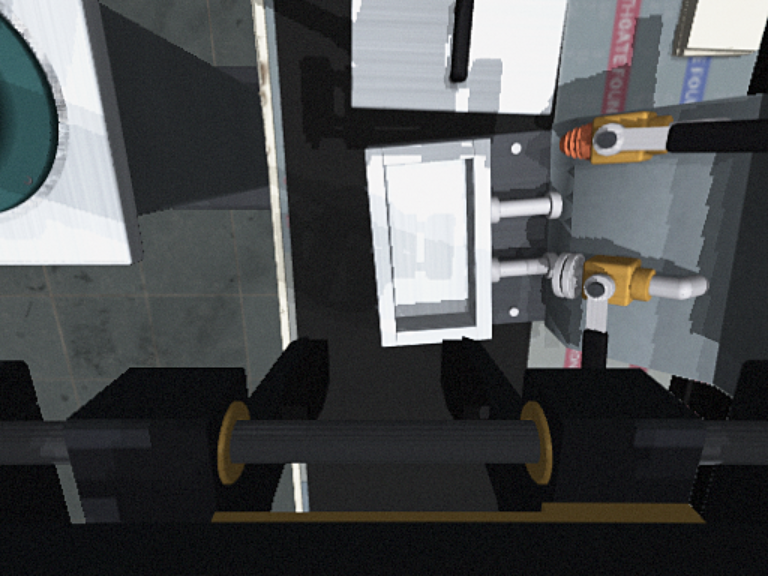

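In the wrist view (768 px wide), the rim corners are at about (366,149), (489,140), (492,340) and (384,346). The vent hub bolt is at (607,139), the vacuum hub bolt at (598,289), and the lid handle's near end at (459,75). The bar is hidden by the gripper. I'll measure the rim, the hubs, the bar and the lid.

```bash
python3 - <<'E'
from h import *
im=cv2.imread('pics/w1.png');m=camera_model('wrist');mt=camera_model('top');ms=camera_model('scene')
g=cv2.cvtColor(im,cv2.COLOR_BGR2GRAY)
sub=g[88:236,236:336]
for th in (110,150):
    b=(sub>th).astype(np.uint8); cs,_=cv2.findContours(b,cv2.RETR_EXTERNAL,cv2.CHAIN_APPROX_NONE)
    c=max(cs,key=cv2.contourArea);h=cv2.convexHull(c)
    ap=cv2.approxPolyDP(h,6,True).reshape(-1,2)+[236,88]
    P=onz(m,ap,.055);print(th,ap.tolist(),P[:,:2].round(4).tolist())
uv=np.array([[366,149],[489,140],[492,340],[384,346]])/1.5
P=onz(m,uv,.055);print('manual',P.round(4).tolist(),[np.linalg.norm(P[i]-P[i-1]).round(4) for i in range(4)],P.mean(0))
# hubs
for n,w,t,s in (('vent',(607,139),(217,178),(307,215)),('vac',(598,289),(390,157),(435,258))):
    w=np.array(w)/1.5;t=np.array(t)/5+[150,140];s=np.array(s)/4+[125,110]
    print(n,tri(m,w,mt,t),tri(m,w,ms,s),tri(mt,t,ms,s))
# bar & lid in top
t=cv2.imread('pics/top0.png');gt=cv2.cvtColor(t,cv2.COLOR_BGR2GRAY)
b=np.zeros_like(gt);b[190:206,256:302]=(gt[190:206,256:302]>95)*255
c=max(cv2.findContours(b,0,1)[0],key=cv2.contourArea);r=cv2.minAreaRect(c);box=cv2.boxPoints(r)
P=onz(mt,box,.014);print('bar',r,P.round(4).tolist(),P.mean(0))
b=np.zeros_like(gt);b[172:240,150:193]=(gt[172:240,150:193]>150)*255
c=max(cv2.findContours(b,0,1)[0],key=cv2.contourArea);box=cv2.boxPoints(cv2.minAreaRect(c))
P=onz(mt,box,.013);print('lid',P.round(4).tolist(),P.mean(0),[np.linalg.norm(P[i]-P[i-1]).round(4) for i in range(4)])
E
```

```text
110 [[326, 92], [335, 134], [327, 225], [254, 230], [243, 100]] [[0.5159, -0.031], [0.5321, -0.0848], [0.5311, -0.2193], [0.4214, -0.2274], [0.4075, -0.0407]]
150 [[326, 93], [335, 135], [327, 225], [255, 230], [244, 100]] [[0.5159, -0.0322], [0.5322, -0.0861], [0.5311, -0.2193], [0.4229, -0.2274], [0.4089, -0.0407]]
manual [[0.4089, -0.0398, 0.055], [0.516, -0.0326, 0.055], [0.5328, -0.222, 0.055], [0.4244, -0.2285, 0.055]] [np.float64(0.1893), np.float64(0.1074), np.float64(0.1902), np.float64(0.1086)] [ 0.47051059 -0.13074685  0.055     ]
vent (array([ 0.57830964, -0.03864744,  0.13134019]), np.float64(0.006046661603208916)) (array([ 0.58442043, -0.03636137,  0.12451898]), np.float64(0.003606115674506332)) (array([ 0.57829914, -0.04235692,  0.13066136]), np.float64(0.002137746625761132))
vac (array([ 0.59283365, -0.14901684,  0.1222789 ]), np.float64(0.004337078064287854)) (array([ 0.59496979, -0.14780919,  0.12231055]), np.float64(0.0012135539001209123)) (array([ 0.59106929, -0.15099153,  0.12599599]), np.float64(0.00033435661475460075))
bar ((277.45770263671875, 197.46388244628906), (6.138793468475342, 41.345035552978516), 85.48600769042969) [[0.5175, -0.2442, 0.014], [0.5278, -0.388, 0.014], [0.5065, -0.3893, 0.014], [0.4962, -0.2457, 0.014]] [ 0.51200634 -0.31677702  0.014     ]
lid [[0.6036, 0.1265, 0.013], [0.6028, -0.0127, 0.013], [0.3714, -0.0143, 0.013], [0.3723, 0.1228, 0.013]] [0.48752945 0.05558217 0.013     ] [np.float64(0.2314), np.float64(0.1392), np.float64(0.2315), np.float64(0.1371)]
```

Rim check: 190 × 108 mm, centre (0.4705, -0.131), yaw about 4.6°. The hubs come out at about (0.580, -0.039, 0.13) and (0.593, -0.149, 0.124), 111 mm apart, which agrees with the data. The bar comes out 144 mm long, centred at (0.512, -0.317), ψ about 4°. I'll confirm the bar and rim from the wrist nearby.

servo_tool:
  deltas: [0.16,-0.48,0,0.05,0,0.16,-0.48,0,0.05,0,0.16,-0.48,0,0.05,0,0.16,-0.48,0,0.05,0,0.16,-0.48,0,0.05,0,0.16,-0.48,0,0.05,0,0.16,-0.48,0,0.05,0]

```text
time_s: 2.65
eef_pos: [0.5064, -0.364, 0.4531]
eef_rot: [-0.001, 0.678, 0.735, 0.0]
wrist_force: [0.4, -0.1, -1.3]
width: 0.0441
gripper_force: 0.0
```

```bash
python3 - <<'E'
from h import *
o=readout.get_obs();print(o['time_s'],o['eef_pos'],o['eef_rot'])
im,m=shot('wrist','w2')
g=cv2.cvtColor(im,cv2.COLOR_BGR2GRAY)
cv2.imwrite('pics/w2b.png',cv2.resize(im,(768,576)))
uv=proj(m,[[.507,-.247,.014],[.517,-.387,.014]]);print(uv)
x0,y0=uv.min(0).astype(int)-18;x1,y1=uv.max(0).astype(int)+18
y0=max(y0,0)
for th in (90,120):
    b=np.zeros_like(g);b[y0:y1,x0:x1]=(g[y0:y1,x0:x1]>th)*255
    c=max(cv2.findContours(b,0,1)[0],key=cv2.contourArea);r=cv2.minAreaRect(c);box=cv2.boxPoints(r)
    P=onz(m,box,.014);print('bar',r,P.round(4).tolist(),P.mean(0))
E
```

```text
2.65 [ 0.50639661 -0.36395476  0.45308617] [-1.40424693e-03  6.77898080e-01  7.35154500e-01  2.86707623e-04]
[[263.74238595  77.76266026]
 [262.16919542 173.99285549]]
bar ((262.5975646972656, 123.01261901855469), (12.298038482666016, 100.07384490966797), 0.6585431694984436) [[0.507, -0.3862, 0.014], [0.497, -0.2414, 0.014], [0.5143, -0.2402, 0.014], [0.5263, -0.3848, 0.014]] [ 0.51113849 -0.31315844  0.014     ]
bar ((262.9999694824219, 122.99998474121094), (11.999998092651367, 99.99998474121094), 0.0) [[0.5088, -0.3861, 0.014], [0.4969, -0.2415, 0.014], [0.5139, -0.2402, 0.014], [0.5275, -0.3845, 0.014]] [ 0.51177884 -0.31308275  0.014     ]
```

View pics/w2b.png

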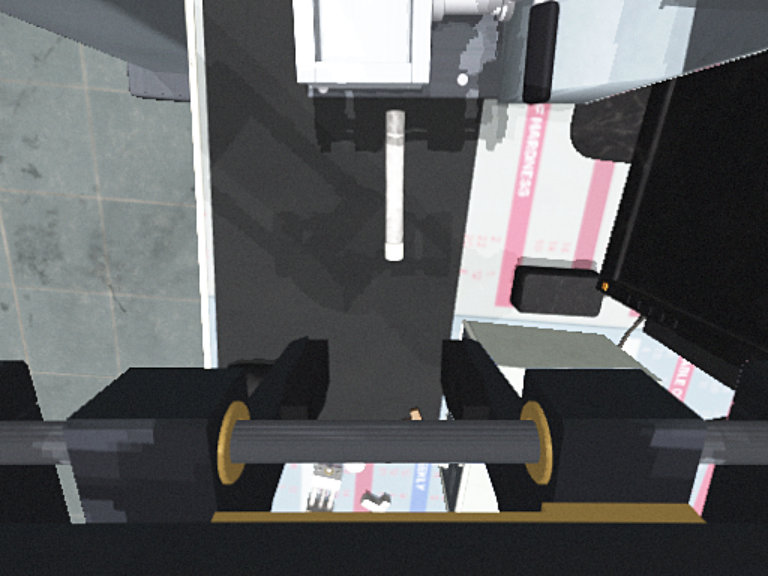

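In the wrist view the bar runs from (395,110) to (394,261), cap at the lower end, with the chamber's near edge at v of about 82. The wrist and top views agree on the bar centre, (0.5115, -0.313). Before picking, I'll check the clearance to the flange discs and the visor edge.

```bash
python3 - <<'E'
from h import *
m2=camera_model('wrist');mt=camera_model('top');ms=camera_model('scene')
print('rim near corners',onz(m2,np.array([[297,84],[431,84]])/1.5,.055).round(4).tolist())
w1=cv2.imread('pics/w1.png');t=cv2.imread('pics/top0.png');s=cv2.imread('pics/scene0.png')
# flange: lower-most disc centre: w1 (768) 560,277 ; top crop 396,186 ; scene crop 432,306
T=np.array([396,186])/5+[150,140];S=np.array([432,306])/4+[125,110]
print('disc',tri(mt,T,ms,S))
# visor: scene crop right end (597,85), left (335,22): guess visor top-front; top crop right (510,12), left(135,38)
for S,T in (((590,92),(508,12)),((335,30),(135,38))):
    S=np.array(S)/4+[125,110];T=np.array(T)/5+[150,140];print('visor',tri(mt,T,ms,S))
for z in (.22,.24,.25):print(z,onz(mt,[np.array([508,12])/5+[150,140],np.array([135,38])/5+[150,140]],z).round(3).tolist())
cv2.imwrite('pics/c.png',np.hstack([cv2.resize(t[130:190,170:270],(400,240),interpolation=2),cv2.resize(s[105:195,165:285],(400,300),interpolation=2)[:240]]))
E
```

```text
rim near corners [[0.4214, -0.2318, 0.055], [0.5334, -0.2225, 0.055]]
disc (array([ 0.57717065, -0.15508048,  0.09341864]), np.float64(0.0050094494825774424))
visor (array([ 0.66176044, -0.22830675,  0.25285053]), np.float64(0.0074198862484063195))
visor (array([ 0.6494675 , -0.01383457,  0.24598728]), np.float64(0.008909770411024136))
0.22 [[0.666, -0.226, 0.22], [0.651, -0.005, 0.22]]
0.24 [[0.662, -0.225, 0.24], [0.648, -0.009, 0.24]]
0.25 [[0.66, -0.225, 0.25], [0.646, -0.011, 0.25]]
```

View pics/c.png

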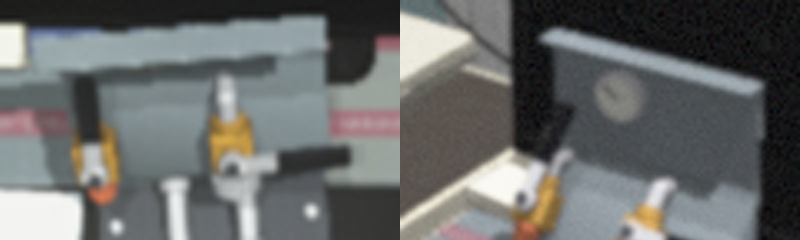

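The top view fixes the visor's front edge at x of about 0.648–0.660, z about 0.25. The vacuum discs sit at about (0.577, -0.155, 0.093), close to where the gripper body would go for a straight placement. I'll lay the bar turned about 20° in the chamber, which fits inside 80 × 160 mm and keeps the body clear.

First I'll go down over the bar.

servo_tool:
  deltas: [0.01,0.1,-0.44,0,0,0.01,0.1,-0.44,0,0,0.01,0.1,-0.44,0,0,0.01,0.1,-0.44,0,0,0.01,0.1,-0.44,0,0,0.01,0.1,-0.44,0,0,0.01,0.1,-0.44,0,0]
  force: 40

```text
time_s: 3.4
eef_pos: [0.5109, -0.313, 0.2354]
eef_rot: [0.0, 0.677, 0.736, 0.0]
wrist_force: [-0.1, 0.5, 1.2]
width: 0.0444
gripper_force: 0.0
```

servo_tool:
  deltas: [0,0,-0.122,0,0,0,0,-0.122,0,0,0,0,-0.122,0,0,0,0,-0.122,0,-1,0,0,-0.122,0,-1,0,0,-0.122,0,-1,0,0,-0.122,0,-1,0,0,-0.122,0,-1]
  force: 40

```text
time_s: 4.2
eef_pos: [0.5112, -0.3151, 0.175]
eef_rot: [0.001, 0.678, 0.735, 0.0]
wrist_force: [-2.1, 0.4, 5.9]
width: 0.0162
gripper_force: 40.0
```

servo_tool:
  deltas: [0,0,0.12,0,-1,0,0,0.25,0,-1,0,0,0.25,0,-1,0,0,0.25,0,-1,-0.088,0.374,0.25,0.222,-1,-0.088,0.374,0.25,0.222,-1,-0.088,0.374,0.25,0.222,-1,-0.088,0.374,0.25,0.222,-1,-0.088,0.374,0.25,0.222,-1,-0.088,0.374,0.25,0.222,-1]

```text
time_s: 5.2
eef_pos: [0.4657, -0.1266, 0.2968]
eef_rot: [-0.001, 0.539, 0.842, -0.0]
wrist_force: [0.6, -0.3, -1.5]
width: 0.0167
gripper_force: 40.0
```

```bash
python3 - <<'E'
from h import *
o=readout.get_obs();print(o['time_s'],o['eef_pos'],o['eef_rot'],o['width'],o['wrist_force'])
im,m=shot('wrist','w3')
print(proj(m,[[.4705,-.131,.055]]))
cv2.imwrite('pics/w3b.png',cv2.resize(im,(640,480)))
E
```

```text
5.2 [ 0.46573932 -0.12659552  0.29675142] [-1.07279634e-03  5.39176529e-01  8.42191948e-01 -4.92926341e-04] 0.016700566550047858 [ 0.63910723 -0.33903649 -1.47875808]
[[259.49073985 206.35805878]]
```

View pics/w3b.png

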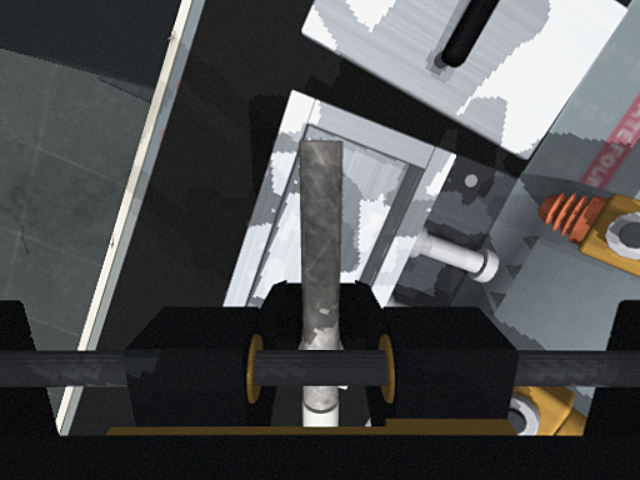

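The bar sits squarely in the fingers, with its front end at (320,142) over the chamber's inner corner region. The rim corners are at (293,92) and (452,153), so it fits. I'll lower it and release.

servo_tool:
  deltas: [0,0,-0.1,0,-1,0,0,-0.2,0,-1,0,0,-0.225,0,-1,0,0,-0.225,0,-1,0,0,-0.225,0,-1]

```text
time_s: 5.75
eef_pos: [0.4672, -0.1286, 0.186]
eef_rot: [-0.0, 0.541, 0.841, -0.0]
wrist_force: [-0.4, 0.4, -1.1]
width: 0.0163
gripper_force: 40.0
```

servo_tool:
  deltas: [0,0,-0.005,0,-1,0,0,-0.005,0,-1,0,0,-0.005,0,-0.36,0,0,-0.005,0,-0.36,0,0,-0.005,0,-0.36,0,0,-0.005,0,-0.36,0,0,0.1,0,-0.36,0,0,0.2,0,-0.36,0,0,0.3,0,-0.36,0,0,0.3,0,-0.36]

```text
time_s: 6.75
eef_pos: [0.4694, -0.1284, 0.3439]
eef_rot: [0.007, 0.54, 0.842, 0.002]
wrist_force: [0.4, -0.4, 1.0]
width: 0.0282
gripper_force: 0.0
```

servo_tool:
  deltas: [0.036,0.24,0.2,-0.273,1,0.036,0.24,0.2,-0.273,1,0.036,0.24,0.2,-0.273,1,0.036,0.24,0.2,-0.273,1,0.036,0.24,0.2,-0.273,1,0.036,0.24,0.2,-0.273,1]

```text
time_s: 7.35
eef_pos: [0.4841, -0.0079, 0.4342]
eef_rot: [-0.001, 0.706, 0.708, -0.001]
wrist_force: [-0.5, 0.2, -0.4]
width: 0.0738
gripper_force: 0.0
```

```bash
python3 - <<'E'
from h import *
o=readout.get_obs();print(o['time_s'],o['eef_pos'],o['eef_rot'],o['width'])
im,m=shot('wrist','w4')
cv2.imwrite('pics/w4b.png',cv2.resize(im,(768,576)))
E
```

```text
7.35 [ 0.48413132 -0.00792783  0.43421377] [-6.06406700e-04  7.06076232e-01  7.08134733e-01 -1.08930486e-03] 0.07380673678962042
```

View pics/w4b.png

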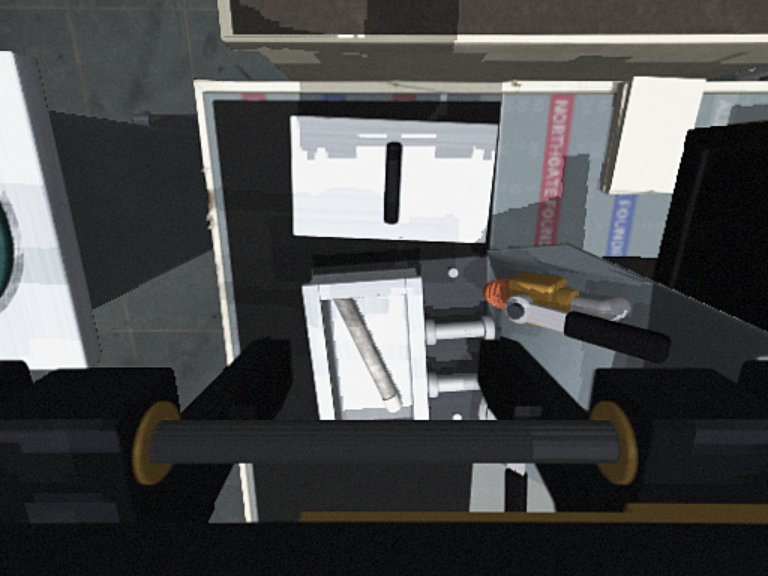

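The bar lies inside the chamber, from (343,300) to (393,408). The lid corners are at (293,116), (497,124), (491,244) and (293,235), and the handle runs from (395,142) to (391,223). The vent lever is fully visible from its hub (517,311) to its tip (668,345). I'll measure from this.

```bash
python3 - <<'E'
from h import *
im=cv2.imread('pics/w4.png');m=camera_model('wrist');g=cv2.cvtColor(im,cv2.COLOR_BGR2GRAY)
P=onz(m,np.array([[293,116],[497,124],[491,244],[293,235]])/1.5,.013);print(P.round(4).tolist(),P.mean(0).round(4),[np.linalg.norm(P[i]-P[i-1]).round(4) for i in range(4)])
b=np.zeros_like(g);b[88:156,245:280]=(g[88:156,245:280]<70)*255
c=max(cv2.findContours(b,0,1)[0],key=cv2.contourArea);r=cv2.minAreaRect(c);P=onz(m,cv2.boxPoints(r),.046)
print('handle',r,P.round(4).tolist(),P.mean(0).round(4))
P=onz(m,np.array([[304,287],[423,276]])/1.5,.055);print('rim left corners',P.round(4).tolist())
# vent lever: hub + theta -> compare
yaw=np.radians(4.6);ux=np.array([np.cos(yaw),np.sin(yaw),0]);uy=np.array([-np.sin(yaw),np.cos(yaw),0]);uz=np.array([0,0,1.])
up=(ux+uz)/2**.5;n=(uz-ux)/2**.5
for hub in ([.58,-.04,.127],[.585,-.037,.125]):
  for th in (60,65,70,75,80,90):
    t=np.radians(th);d=up*np.sin(t)-uy*np.cos(t)
    q=proj(m,[hub,np.array(hub)+.095*d])*1.5;q1=q[1]-q[0];print(th,q.round(0).tolist(),np.degrees(np.arctan2(q1[1],q1[0])).round(1))
E
```

```text
[[0.3996, 0.1056, 0.013], [0.5847, 0.0991, 0.013], [0.5879, -0.0115, 0.013], [0.3926, -0.0029, 0.013]] [0.4912 0.0476 0.013 ] [np.float64(0.1087), np.float64(0.1853), np.float64(0.1106), np.float64(0.1955)]
handle ((261.1521301269531, 121.45761108398438), (9.737834930419922, 53.33338165283203), 2.862405300140381) [[0.4808, 0.0149, 0.046], [0.4842, 0.0823, 0.046], [0.4965, 0.0818, 0.046], [0.4939, 0.0143, 0.046]] [0.4888 0.0483 0.046 ]
rim left corners [[0.4091, -0.0435, 0.055], [0.5177, -0.0328, 0.055]]
60 [[515.0, 312.0], [634.0, 407.0]] 38.7
65 [[515.0, 312.0], [642.0, 399.0]] 34.5
70 [[515.0, 312.0], [649.0, 390.0]] 30.3
75 [[515.0, 312.0], [655.0, 380.0]] 25.9
80 [[515.0, 312.0], [660.0, 369.0]] 21.4
90 [[515.0, 312.0], [667.0, 344.0]] 12.0
60 [[521.0, 307.0], [641.0, 401.0]] 38.3
65 [[521.0, 307.0], [649.0, 393.0]] 34.0
70 [[521.0, 307.0], [656.0, 384.0]] 29.7
75 [[521.0, 307.0], [663.0, 374.0]] 25.3
80 [[521.0, 307.0], [668.0, 362.0]] 20.8
90 [[521.0, 307.0], [674.0, 338.0]] 11.4
```

servo_tool:
  deltas: [0.01,0.112,-0.05,-0.028,0.3,0.01,0.112,-0.15,-0.028,0.3,0.01,0.112,-0.39,-0.028,0.3,0.01,0.112,-0.39,-0.028,0.3,0.01,0.112,-0.39,-0.028,0.3,0.01,0.112,-0.39,-0.028,0.3,0.01,0.112,-0.39,-0.028,0.3]
  force: 50

```text
time_s: 8.1
eef_pos: [0.489, 0.0475, 0.2398]
eef_rot: [-0.001, 0.723, 0.691, -0.001]
wrist_force: [0.6, -0.9, 0.8]
width: 0.0572
gripper_force: 0.0
```

servo_tool:
  deltas: [0,0,-0.08,0,0.3,0,0,-0.106,0,0.3,0,0,-0.106,0,0.3,0,0,-0.106,0,-1,0,0,-0.106,0,-1,0,0,-0.106,0,-1,0,0,-0.106,0,-1,0,0,-0.106,0,-1,0,0,-0.106,0,-1]
  force: 50

```text
time_s: 9.0
eef_pos: [0.4898, 0.0485, 0.1882]
eef_rot: [0.0, 0.722, 0.692, 0.0]
wrist_force: [-0.1, 0.3, 2.1]
width: 0.0128
gripper_force: 50.0
```

servo_tool:
  deltas: [0,0,0.05,0,-1,0,0,0.15,0,-1,0,0,0.25,0,-1,0,0,0.32,0.09,-1,-0.04,-0.06,0.32,0.18,-1,-0.04,-0.12,0.32,0.27,-1,-0.04,-0.18,0.32,0.36,-1,-0.04,-0.24,0.32,0.45,-1,-0.04,-0.3,0.32,0.54,-1,-0.04,-0.3,0.32,0.54,-1]

```text
time_s: 10.0
eef_pos: [0.4689, -0.104, 0.3467]
eef_rot: [-0.001, 0.374, 0.928, -0.001]
wrist_force: [0.4, 0.1, -5.3]
width: 0.0135
gripper_force: 50.0
```

servo_tool:
  deltas: [0,-0.02,0,0.09,-1,0,-0.04,0,0.18,-1,0,-0.06,0,0.27,-1,0,-0.06,0,0.36,-1,0,-0.06,0,0.45,-1,0,-0.06,0,0.539,-1,0,-0.06,0,0.539,-1,0,-0.06,0,0.539,-1,0,-0.06,0,0.539,-1]

```text
time_s: 10.9
eef_pos: [0.4694, -0.1312, 0.3474]
eef_rot: [-0.0, -0.039, 0.999, 0.0]
wrist_force: [-0.0, -0.9, -4.5]
width: 0.0128
gripper_force: 50.0
```

```bash
python3 - <<'E'
from h import *
o=readout.get_obs();print(o['time_s'],o['eef_pos'],o['eef_rot'],o['width'],o['joint_pos'])
w,x,y,z=o['eef_rot'];print(np.degrees(np.arctan2(y*y-x*x,2*x*y)))
im,m=shot('wrist','w5')
cv2.imwrite('pics/w5b.png',cv2.resize(im,(768,576)))
E
```

```text
10.9 [ 0.46938609 -0.13117948  0.34737512] [-4.69175576e-04 -3.92045261e-02  9.99231068e-01  2.39081503e-04] 0.012842114637051826 [-3.23670852e-01 -4.92069446e-02  2.05824050e+00  1.25762381e-04
  1.13360607e+00 -1.97294965e+00]
94.49366001106007
```

View pics/w5b.png

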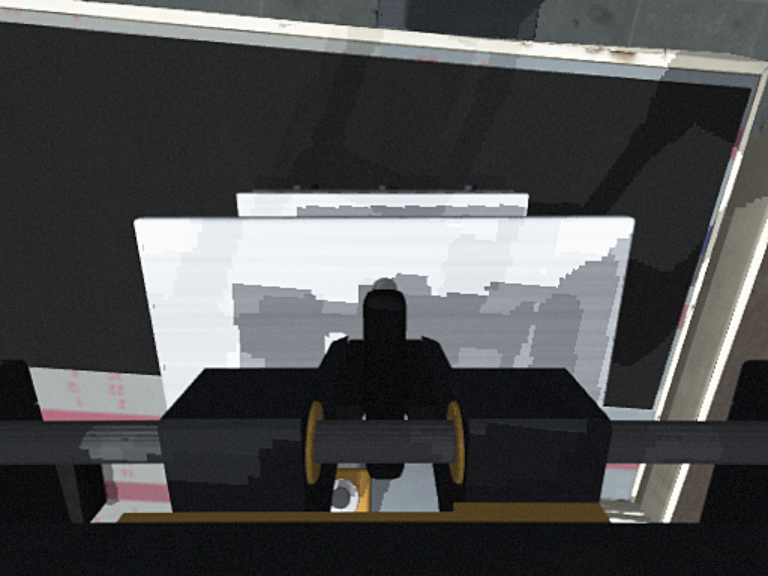

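The lid's front edge runs from (135,218) to (634,218), and the rim's front edge behind it from (237,193) to (528,194). They're nearly parallel, so I'll compare them numerically.

```bash
python3 - <<'E'
from h import *
m=camera_model('wrist');o=readout.get_obs();zt=o['eef_pos'][2]-.188+.013
for n,uv,z in (('lid',[[135,218],[634,217]],zt),('rim',[[236,193.5],[528,194]],.055)):
    P=onz(m,np.array(uv)/1.5,z);d=P[0]-P[1];print(n,P.round(4).tolist(),P.mean(0).round(4),np.linalg.norm(d).round(4),np.degrees(np.arctan2(d[0],-d[1])))
E
```

```text
lid [[0.4225, -0.2281, 0.1726], [0.4073, -0.0414, 0.1726]] [ 0.4149 -0.1348  0.1726] 0.1873 4.636834720104466
rim [[0.4224, -0.2309, 0.055], [0.4077, -0.0418, 0.055]] [ 0.4151 -0.1363  0.055 ] 0.1896 4.427361048469525
```

servo_tool:
  deltas: [0.001,-0.003,-0.08,0,-1,0.001,-0.003,-0.15,0,-1,0.001,-0.003,-0.2,0,-1,0.001,-0.003,-0.212,0,-1,0.001,-0.003,-0.212,0,-1,0.001,-0.003,-0.212,0,-1]

```text
time_s: 11.55
eef_pos: [0.471, -0.1333, 0.2433]
eef_rot: [0.001, -0.04, 0.999, -0.0]
wrist_force: [0.4, -1.6, -4.0]
width: 0.0129
gripper_force: 50.0
```

servo_tool:
  deltas: [0,0,-0.005,0,-1,0,0,-0.008,0,-1,0,0,-0.01,0,-1,0,0,-0.01,0,-1,0,0,-0.01,0,-1]

```text
time_s: 12.05
eef_pos: [0.4706, -0.1332, 0.2382]
eef_rot: [0.001, -0.04, 0.999, -0.0]
wrist_force: [-2.6, -0.1, 5.3]
width: 0.0133
gripper_force: 50.0
```

servo_tool:
  deltas: [0,0,0.002,0,-0.2,0,0,0.002,0,-0.2,0,0,0.002,0,-0.2,0,0,0.002,0,-0.2,0,0,0.06,0,-0.2,0,0,0.15,0,-0.2,-0.06,0,0.25,0,1,-0.1,0,0.35,0,1,-0.1,0,0.35,0,1,-0.1,0,0.35,0,1]

```text
time_s: 13.05
eef_pos: [0.4203, -0.1333, 0.4145]
eef_rot: [0.003, -0.04, 0.999, -0.001]
wrist_force: [0.2, 0.3, -0.5]
width: 0.0653
gripper_force: 0.0
```

```bash
python3 - <<'E'
from h import *
o=readout.get_obs();print(o['time_s'],o['eef_pos'],o['eef_rot'],o['width'],o['joint_pos'])
im,m=shot('wrist','w6');s,_=shot('scene','s6');t,_=shot('top','t6')
a=cv2.resize(im,(512,384));b=cv2.resize(s[110:245,130:290],(288,243),interpolation=2);c=cv2.resize(t[135:240,150:274],(288,244),interpolation=2)
col=np.zeros((487,800,3),np.uint8);col[:384,:512]=a;col[:243,512:]=b;col[243:,512:]=c
cv2.imwrite('pics/w6b.png',col)
E
```

```text
13.05 [ 0.42030399 -0.13327053  0.41448336] [ 0.00275251 -0.04020269  0.9991871  -0.00114595] 0.06530612435100942 [-3.63577048e-01 -2.01642840e-01  2.06506739e+00  5.79333878e-05
  1.27220529e+00 -2.01481766e+00]
```

View pics/w6b.png

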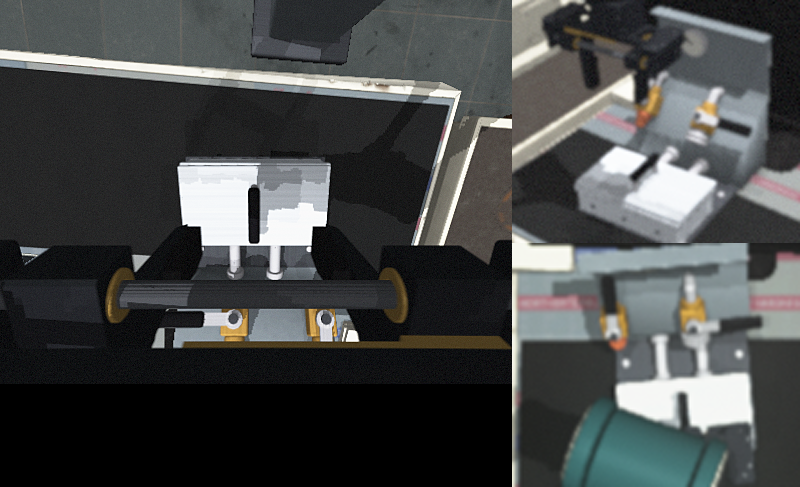

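The lid sits squarely on the rim. In the wrist picture the vacuum bolt is at (234,318) and the vent bolt at (325,318). I've now viewed 11 pictures, one over the limit of 10, so I'll work from numbers only from here. Next I'll fit the hub positions from all rays.

```bash
cat > hubs.py <<'E'
from h import *
def rays():
    m6=camera_model('wrist');mt=camera_model('top');ms=camera_model('scene')
    W=np.array([[ 9.99996969e-01,-2.44813409e-03,-2.61547660e-04,-4.25018944e-01],[2.26657910e-03,9.56872342e-01,-2.90499887e-01,1.74374367e-01],[9.61450396e-04,2.90498413e-01,9.56874991e-01,-4.01270719e-01],[0,0,0,1]])
    m1=dict(m6);m1['world_to_cam']=W
    d=np.array([.48413,-.00793,.43421])-np.array([.42517,-.12692,.45391])
    W4=W.copy();W4[:3,3]=W[:3,3]-W[:3,:3]@d;m4=dict(m6);m4['world_to_cam']=W4
    return m1,m4,m6,mt,ms
E
python3 - <<'E'
from hubs import *
m1,m4,m6,mt,ms=rays()
T=lambda a:np.array(a)/5+[150,140]
S=lambda a:np.array(a)/4+[125,110]
obs={'vent':[(m1,np.array([607,139])/1.5,2),(m4,np.array([517,311])/1.5,2),(m6,(325,318),2),(mt,T((217,178)),1),(ms,S((307,215)),1)],
'vac':[(m1,np.array([598,289])/1.5,2),(m6,(234,318),2),(mt,T((390,157)),1),(ms,S((435,258)),1)]}
H={}
for k,L in obs.items():
    A=np.zeros((3,3));b=np.zeros(3)
    for m,uv,w in L:
        o,d=ray(m,[uv]);Q=(np.eye(3)-np.outer(d[0],d[0]))*w;A+=Q;b+=Q@o
    p=np.linalg.solve(A,b);H[k]=p
    print(k,p.round(4),[(np.array(proj(m,[p])[0])-uv).round(1).tolist() for m,uv,w in L])
y=np.radians(4.6);R=np.array([[np.cos(y),-np.sin(y),0],[np.sin(y),np.cos(y),0],[0,0,1]]);c=np.array([.4705,-.132,0])
for k in H:print(k,'unit',(R.T@(H[k]-c)).round(4))
print(np.linalg.norm(H['vent']-H['vac']))
# vent lever axis tip in w4 & vacuum sleeve tip in w1 (hub->px)
print('vac lever dir w2: sleeve px',) 
E
```

```text
vent [ 0.5804 -0.0387  0.1252] [[-2.1, 1.3], [-2.3, -1.5], [-1.1, 4.6], [-0.6, -0.7], [-0.8, 0.9]]
vac [ 0.5922 -0.148   0.1205] [[-2.3, -1.6], [-2.9, 3.7], [-0.8, -0.2], [-0.7, 1.1]]
vent unit [0.117  0.0841 0.1252]
vac unit [ 0.12   -0.0257  0.1205]
0.11000280208829523
vac lever dir w2: sleeve px
```

The hubs come out exactly 110.0 mm apart, at unit (0.1185, +0.084 / -0.026, 0.1225), consistent with the 45 mm lever plane. The vent lever is at about 90°. With the fingers shut, I'll go to the left side of the vent lever, in front of the visor edge.

servo_tool:
  deltas: [0.1,0.07,0,0,-1,0.2,0.14,0,0,-1,0.28,0.2,0,0,-1,0.358,0.265,0,0,-1,0.358,0.265,0,0,-1,0.358,0.265,0,0,-1,0.358,0.265,0,0,-1]
  force: 40

```text
time_s: 13.9
eef_pos: [0.5989, -0.0002, 0.4087]
eef_rot: [-0.003, -0.041, 0.999, -0.0]
wrist_force: [-0.2, -0.4, 0.1]
width: 0.0254
gripper_force: 0.0
```

```bash
python3 - <<'E'
from h import *
o=readout.get_obs();print(o['time_s'],o['eef_pos'],o['eef_rot'],o['width'],o['joint_pos'])
t,mt=shot('top','t7');s,ms=shot('scene','s7');w,mw=shot('wrist','w7')
E
```

```text
13.9 [ 5.98871121e-01 -2.12407023e-04  4.08710899e-01] [-2.78289433e-03 -4.10491140e-02  9.99153254e-01 -7.97442429e-06] 0.025419977622013798 [-4.18060858e-02  1.20473998e-01  1.76598703e+00 -5.00457482e-04
  1.26067703e+00 -1.69456999e+00]
```

servo_tool:
  deltas: [0,0,-0.05,0,-1,0,0,-0.1,0,-1,0,0,-0.15,0,-1,0,0,-0.18,0,-1,0,0,-0.21,0,-1,0,0,-0.21,0,-1]

```text
time_s: 14.65
eef_pos: [0.5979, -0.0009, 0.3048]
eef_rot: [-0.002, -0.04, 0.999, 0.0]
wrist_force: [-0.7, 0.3, -0.1]
width: 0.0006
gripper_force: 0.0
```

servo_tool:
  deltas: [0.001,-0.008,0,0,-1,0.001,-0.014,0,0,-1,0.002,-0.02,0,0,-1,0.002,-0.024,0,0,-1,0.002,-0.028,0,0,-1,0.002,-0.028,0,0,-1]

```text
time_s: 15.25
eef_pos: [0.6001, -0.0148, 0.3071]
eef_rot: [0.0, -0.04, 0.999, -0.0]
wrist_force: [0.0, 0.2, 0.3]
width: 0.0002
gripper_force: 0.0
```

servo_tool:
  deltas: [0.001,-0.006,0,0,-1,0.001,-0.012,0,0,-1,0.001,-0.018,0,0,-1,0.001,-0.018,0,0,-1]

```text
time_s: 15.65
eef_pos: [0.6009, -0.022, 0.3073]
eef_rot: [0.001, -0.04, 0.999, 0.002]
wrist_force: [-0.8, 6.9, 0.7]
width: 0.0003
gripper_force: 3.6
```

servo_tool:
  deltas: [0.001,-0.006,-0.004,0,-1,0.001,-0.012,-0.004,0,-1,0.001,-0.018,-0.004,0,-1,0.002,-0.024,-0.004,0,-1,0.002,-0.024,-0.004,0,-1]

```text
time_s: 16.15
eef_pos: [0.6017, -0.033, 0.3055]
eef_rot: [0.0, -0.04, 0.999, 0.003]
wrist_force: [0.1, 12.1, 4.0]
width: 0.0002
gripper_force: 5.6
```

```bash
cat > lev.py <<'E'
from hubs import *
import sys
y=np.radians(4.6);R=np.array([[np.cos(y),-np.sin(y),0],[np.sin(y),np.cos(y),0],[0,0,1]]);c=np.array([.4705,-.132,0])
U=lambda p:c+R@np.array(p)
up=R@np.array([.5**.5,0,.5**.5])
HUB={'vent':U([.1185,.084,.1225]),'vac':U([.1185,-.026,.1225])}
def prof(im,m,hub):
    "darkness and saturation sampled along lever centre line for each angle: the black sleeve 40..92 mm"
    g=cv2.GaussianBlur(im,(3,3),0).max(2).astype(float);out=[]
    for th in range(-10,101,5):
        t=np.radians(th);d=up*np.sin(t)-R[:,1]*np.cos(t);e=up*np.cos(t)+R[:,1]*np.sin(t)
        P=[HUB[hub]+r*d+w*e for r in np.arange(.042,.092,.005) for w in (-.004,0,.004)]
        q=proj(m,P);out.append((th,int(np.mean([g[min(383,max(0,int(round(v)))),min(511,max(0,int(round(u))))] for u,v in q]))))
    return out
if __name__=='__main__':
    o=readout.get_obs();print(o['time_s'],o['eef_pos'].round(4),o['wrist_force'].round(1))
    for n in sys.argv[1:]:
        im=read_camera(n)[:,:,::-1];m=camera_model(n)
        for h in ('vent','vac'):print(n,h,prof(im,m,h))
E
python3 lev.py scene top; python3 - <<'E'
from lev import *
for n,f in (('scene','s7'),('top','t7')):
    im=cv2.imread(f'pics/{f}.png');m=camera_model(n)
    for h in ('vent','vac'):print('before',n,h,prof(im,m,h))
E
```

```text
16.15 [ 0.6017 -0.033   0.3055] [ 0.1 12.1  4. ]
scene vent [(-10, 113), (-5, 111), (0, 111), (5, 112), (10, 112), (15, 110), (20, 106), (25, 105), (30, 111), (35, 115), (40, 113), (45, 105), (50, 81), (55, 54), (60, 38), (65, 46), (70, 67), (75, 80), (80, 79), (85, 70), (90, 56), (95, 49), (100, 51)]
scene vac [(-10, 157), (-5, 116), (0, 63), (5, 54), (10, 102), (15, 150), (20, 166), (25, 167), (30, 166), (35, 162), (40, 155), (45, 137), (50, 123), (55, 113), (60, 115), (65, 123), (70, 139), (75, 140), (80, 130), (85, 116), (90, 103), (95, 99), (100, 99)]
top vent [(-10, 121), (-5, 103), (0, 91), (5, 80), (10, 78), (15, 77), (20, 75), (25, 71), (30, 69), (35, 69), (40, 69), (45, 66), (50, 56), (55, 48), (60, 49), (65, 51), (70, 48), (75, 52), (80, 87), (85, 122), (90, 127), (95, 124), (100, 123)]
top vac [(-10, 91), (-5, 65), (0, 55), (5, 63), (10, 89), (15, 121), (20, 143), (25, 152), (30, 155), (35, 158), (40, 160), (45, 161), (50, 159), (55, 157), (60, 156), (65, 154), (70, 156), (75, 157), (80, 167), (85, 187), (90, 168), (95, 136), (100, 123)]
before scene vent [(-10, 138), (-5
[... 325 characters left out ...]
25, 168), (30, 166), (35, 163), (40, 155), (45, 138), (50, 123), (55, 113), (60, 114), (65, 123), (70, 140), (75, 141), (80, 132), (85, 118), (90, 105), (95, 100), (100, 100)]
before top vent [(-10, 123), (-5, 113), (0, 112), (5, 113), (10, 116), (15, 119), (20, 119), (25, 118), (30, 118), (35, 118), (40, 118), (45, 119), (50, 112), (55, 100), (60, 82), (65, 68), (70, 65), (75, 62), (80, 58), (85, 50), (90, 51), (95, 63), (100, 65)]
before top vac [(-10, 91), (-5, 65), (0, 55), (5, 63), (10, 89), (15, 121), (20, 143), (25, 152), (30, 155), (35, 158), (40, 159), (45, 160), (50, 159), (55, 157), (60, 155), (65, 154), (70, 156), (75, 156), (80, 167), (85, 190), (90, 177), (95, 145), (100, 131)]
```

The scene profile shows the vent lever now at about 60° with low forces, and the vacuum lever at about 3°. I'll keep sweeping.

servo_tool:
  deltas: [0.001,-0.006,0,0,-1,0.001,-0.012,0,0,-1,0.001,-0.018,0,0,-1,0.002,-0.024,0,0,-1,0.002,-0.03,0,0,-1,0.002,-0.03,0,0,-1]

```text
time_s: 16.85
eef_pos: [0.602, -0.0479, 0.3053]
eef_rot: [-0.001, -0.04, 0.999, 0.003]
wrist_force: [-4.4, 10.7, 5.7]
width: 0.0008
gripper_force: 5.1
```

```bash
python3 lev.py scene | cut -c1-420
```

```text
16.85 [ 0.602  -0.0479  0.3053] [-4.4 10.7  5.7]
scene vent [(-10, 101), (-5, 101), (0, 100), (5, 103), (10, 106), (15, 104), (20, 98), (25, 84), (30, 54), (35, 30), (40, 41), (45, 69), (50, 82), (55, 86), (60, 84), (65, 81), (70, 73), (75, 61), (80, 50), (85, 48), (90, 53), (95, 43), (100, 35)]
scene vac [(-10, 157), (-5, 115), (0, 63), (5, 54), (10, 102), (15, 150), (20, 166), (25, 167), (30, 164), (35, 161), (40, 153), (45, 135), (50, 120), (55, 109), (60, 111), (65, 120), (70, 136), (75, 137), (80, 128), (85, 115), (90, 103), (95, 100), (100, 99)]
```

servo_tool:
  deltas: [0.001,-0.01,0,0,-1,0.002,-0.02,0,0,-1,0.003,-0.03,-0.002,0,-1,0.003,-0.04,-0.006,0,-1,0.004,-0.05,-0.01,0,-1,0.005,-0.06,-0.014,0,-1,0.005,-0.06,-0.014,0,-1]

```text
time_s: 17.6
eef_pos: [0.5998, -0.0687, 0.2966]
eef_rot: [-0.01, -0.038, 0.999, 0.015]
wrist_force: [-22.4, 50.5, 20.7]
width: 0.0008
gripper_force: 24.2
```

```bash
python3 lev.py scene | cut -c1-280
```

```text
17.6 [ 0.5998 -0.0687  0.2966] [-22.4  50.5  20.7]
scene vent [(-10, 91), (-5, 65), (0, 35), (5, 33), (10, 65), (15, 103), (20, 124), (25, 126), (30, 122), (35, 112), (40, 99), (45, 87), (50, 74), (55, 67), (60, 56), (65, 51), (70, 54), (75, 55), (80, 48), (85, 42), (90, 42), (95, 44), (100, 50)]
scene vac [(-10, 155), (-5, 114), (0, 62), (5, 53), (10, 100), (15, 146), (20, 160), (25, 160), (30, 157), (35, 154), (40, 146), (45, 129), (50, 116), (55, 108), (60, 111), (65, 120), (70, 135), (75, 136), (80, 127), (85, 114), (90, 102), (95, 92), (100, 84)]
```

The vent lever profile now reads about 2.5°, the same reading as the shut vacuum lever, and the force rose against the stop. I'll back off, then press on the lever near its end to confirm it's seated.

servo_tool:
  deltas: [0,0.02,0,0,-1,0,0.035,0,0,-1,0,0.035,0.05,0,-1,0,0.035,0.12,0,-1,-0.01,0,0.12,0,-1,-0.02,-0.044,0.12,0,-1,-0.02,-0.044,0.12,0,-1,-0.02,-0.044,0.05,0,-1,-0.02,-0.044,0.02,0,-1,-0.02,-0.044,0.02,0,-1]

```text
time_s: 18.65
eef_pos: [0.5933, -0.1023, 0.3037]
eef_rot: [-0.004, -0.04, 0.999, 0.001]
wrist_force: [-0.6, 0.2, -0.3]
width: 0.0004
gripper_force: 0.0
```

```bash
python3 lev.py scene | cut -c1-180
```

```text
18.65 [ 0.5933 -0.1023  0.3037] [-0.6  0.2 -0.3]
scene vent [(-10, 91), (-5, 65), (0, 34), (5, 32), (10, 57), (15, 70), (20, 62), (25, 57), (30, 53), (35, 45), (40, 39), (45, 40), (50, 49), (55, 52), (60, 57), (65, 65), (70, 77),
scene vac [(-10, 139), (-5, 103), (0, 57), (5, 50), (10, 95), (15, 140), (20, 155), (25, 155), (30, 153), (35, 150), (40, 143), (45, 128), (50, 115), (55, 106), (60, 107), (65, 114
```

servo_tool:
  deltas: [0,0,-0.006,0,-1,0,0,-0.012,0,-1,0,0,-0.018,0,-1,0,0,-0.018,0,-1]

```text
time_s: 19.1
eef_pos: [0.5958, -0.1025, 0.3012]
eef_rot: [0.001, -0.041, 0.999, -0.0]
wrist_force: [-1.5, -0.6, 6.3]
width: 0.0001
gripper_force: 3.2
```

servo_tool:
  deltas: [0,0,-0.006,0,-1,0,0,-0.01,0,-1,0,0,-0.012,0,-1,0,0,-0.012,0,-1]

```text
time_s: 19.5
eef_pos: [0.596, -0.1025, 0.3003]
eef_rot: [0.002, -0.041, 0.999, -0.001]
wrist_force: [-13.1, 3.6, 29.8]
width: 0.0003
gripper_force: 15.0
```

The vent lever didn't yield under 30 N at its end, so it's shut against the stop. Next I'll go to the lower side of the vacuum lever.

servo_tool:
  deltas: [0,0,0.06,0,-1,0,0,0.134,0,-1,-0.056,-0.1,0.134,0,-1,-0.056,-0.2,0.134,0,-1,-0.056,-0.2,0.134,0,-1,-0.056,-0.2,0.134,0,-1,-0.056,-0.2,0.06,0,-1,-0.056,-0.2,0,0,-1,-0.056,-0.2,-0.034,0,-1,-0.056,-0.2,-0.034,0,-1]

```text
time_s: 20.5
eef_pos: [0.5659, -0.2004, 0.2722]
eef_rot: [-0.003, -0.041, 0.999, 0.002]
wrist_force: [-0.6, 0.8, -0.1]
width: 0.0001
gripper_force: 0.0
```

servo_tool:
  deltas: [0.01,0,0,0,-1,0.02,-0.002,0.003,0,-1,0.03,-0.004,0.008,0,-1,0.04,-0.006,0.012,0,-1,0.05,-0.008,0.016,0,-1,0.058,-0.01,0.02,0,-1,0.058,-0.01,0.02,0,-1]

```text
time_s: 21.2
eef_pos: [0.5911, -0.2055, 0.2851]
eef_rot: [-0.01, -0.041, 0.999, 0.003]
wrist_force: [-23.7, 6.5, 10.2]
width: 0.0003
gripper_force: 10.7
```

```bash
python3 lev.py scene | cut -c1-300
```

```text
21.2 [ 0.5911 -0.2055  0.2851] [-23.7   6.5  10.2]
scene vent [(-10, 100), (-5, 73), (0, 39), (5, 38), (10, 67), (15, 96), (20, 107), (25, 104), (30, 92), (35, 75), (40, 61), (45, 52), (50, 51), (55, 56), (60, 68), (65, 83), (70, 99), (75, 109), (80, 104), (85, 88), (90, 61), (95, 40), (100, 33)]
scene vac [(-10, 75), (-5, 74), (0, 82), (5, 87), (10, 86), (15, 66), (20, 35), (25, 34), (30, 50), (35, 60), (40, 61), (45, 57), (50, 49), (55, 46), (60, 45), (65, 48), (70, 52), (75, 53), (80, 50), (85, 48), (90, 47), (95, 50), (100, 58)]
```

servo_tool:
  deltas: [0.007,0.004,0.006,0,-1,0.014,0.009,0.012,0,-1,0.021,0.015,0.018,0,-1,0.028,0.022,0.024,0,-1,0.035,0.03,0.028,0,-1,0.035,0.03,0.028,0,-1]

```text
time_s: 21.85
eef_pos: [0.6101, -0.1931, 0.3007]
eef_rot: [-0.006, -0.041, 0.999, -0.0]
wrist_force: [-16.4, -3.1, 6.0]
width: 0.0006
gripper_force: 6.7
```

```bash
python3 lev.py scene | cut -c1-320|tail -1
```

```text
scene vac [(-10, 105), (-5, 106), (0, 104), (5, 98), (10, 96), (15, 101), (20, 95), (25, 86), (30, 80), (35, 75), (40, 64), (45, 51), (50, 40), (55, 42), (60, 44), (65, 41), (70, 48), (75, 59), (80, 72), (85, 82), (90, 80), (95, 76), (100, 73)]
```

servo_tool:
  deltas: [0.004,0.01,0.004,0,-1,0.004,0.02,0.004,0,-1,0.004,0.028,0.004,0,-1,0.003,0.036,0.004,0,-1,0.002,0.044,0.004,0,-1,0.001,0.05,0.004,0,-1,0.001,0.05,0.004,0,-1]

```text
time_s: 22.6
eef_pos: [0.6154, -0.1696, 0.3066]
eef_rot: [0.003, -0.041, 0.999, -0.003]
wrist_force: [-2.9, -7.2, 6.4]
width: 0.0006
gripper_force: 3.9
```

```bash
python3 lev.py scene top| grep vac|cut -c1-340
```

```text
scene vac [(-10, 106), (-5, 107), (0, 105), (5, 105), (10, 107), (15, 105), (20, 102), (25, 104), (30, 119), (35, 126), (40, 116), (45, 95), (50, 72), (55, 59), (60, 52), (65, 44), (70, 42), (75, 43), (80, 36), (85, 34), (90, 36), (95, 42), (100, 56)]
top vac [(-10, 109), (-5, 113), (0, 119), (5, 123), (10, 127), (15, 132), (20, 151), (25, 163), (30, 163), (35, 143), (40, 113), (45, 87), (50, 80), (55, 85), (60, 89), (65, 89), (70, 88), (75, 88), (80, 86), (85, 84), (90, 81), (95, 78), (100, 75)]
```

servo_tool:
  deltas: [0,0.006,0,0,-1,-0.001,0.012,0,0,-1,-0.001,0.018,0,0,-1,-0.001,0.018,0,0,-1]

```text
time_s: 23.1
eef_pos: [0.6152, -0.1667, 0.3069]
eef_rot: [0.004, -0.041, 0.999, -0.01]
wrist_force: [-2.7, -33.1, 2.0]
width: 0.0
gripper_force: 16.2
```

servo_tool:
  deltas: [0,0.006,0,0,-1,-0.001,0.012,0,0,-1,-0.001,0.012,0,0,-1]

```text
time_s: 23.4
eef_pos: [0.6149, -0.165, 0.3071]
eef_rot: [0.004, -0.041, 0.999, -0.015]
wrist_force: [-1.5, -48.8, -1.6]
width: 0.0002
gripper_force: 24.2
```

servo_tool:
  deltas: [0,-0.03,0,0,-1,0,-0.06,0,0,-1,-0.01,-0.07,0.1,0,-1,-0.05,-0.07,0.2,0,-1,-0.15,-0.07,0.3,0,-1,-0.25,-0.07,0.3,0,-1,-0.35,-0.07,0.3,0,-1,-0.4,-0.07,0.3,0,-1,-0.4,-0.07,0.3,0,-1]

```text
time_s: 24.3
eef_pos: [0.4096, -0.1865, 0.4531]
eef_rot: [0.0, -0.04, 0.999, -0.0]
wrist_force: [0.2, -0.2, 1.3]
width: 0.0005
gripper_force: 0.0
```

```bash
python3 lev.py scene top; python3 - <<'E'
from lev import *
# fine angle by dark-blob centroid of sleeve: vac now vs vent at start (fully open), scene + wrist
for f,h in (('s7','vent'),(None,'vac')):
    im=cv2.imread('pics/s7.png') if f else shot('scene','s9')[0]
    m=camera_model('scene');g=im.max(2).astype(float)
    best=[]
    for th in np.arange(70,106,2):
        t=np.radians(th);d=up*np.sin(t)-R[:,1]*np.cos(t)
        q=proj(m,[HUB[h]+r*d for r in np.arange(.04,.094,.003)]);best.append((int(th),int(np.mean([g[int(round(v)),int(round(u))] for u,v in q]))))
    print(h,best)
E
```

```text
24.3 [ 0.4096 -0.1865  0.4531] [ 0.2 -0.2  1.3]
scene vent [(-10, 146), (-5, 106), (0, 58), (5, 58), (10, 104), (15, 148), (20, 167), (25, 168), (30, 165), (35, 158), (40, 145), (45, 133), (50, 122), (55, 117), (60, 119), (65, 133), (70, 147), (75, 144), (80, 125), (85, 99), (90, 64), (95, 39), (100, 32)]
scene vac [(-10, 180), (-5, 181), (0, 183), (5, 184), (10, 185), (15, 186), (20, 183), (25, 177), (30, 172), (35, 168), (40, 159), (45, 141), (50, 125), (55, 114), (60, 115), (65, 122), (70, 133), (75, 125), (80, 99), (85, 67), (90, 51), (95, 59), (100, 81)]
top vent [(-10, 84), (-5, 59), (0, 52), (5, 57), (10, 79), (15, 107), (20, 126), (25, 135), (30, 140), (35, 142), (40, 144), (45, 145), (50, 145), (55, 143), (60, 144), (65, 146), (70, 149), (75, 154), (80, 175), (85, 188), (90, 164), (95, 134), (100, 119)]
top vac [(-10, 116), (-5, 124), (0, 134), (5, 143), (10, 146), (15, 147), (20, 150), (25, 151), (30, 153), (35, 155), (40, 157), (45, 158), (50, 157), (55, 155), (60, 153), (65, 151), (70, 146), (75, 131), (80, 97), (85, 54), (90, 47), (95, 62), (100, 83)]
vent [(70, 118), (72, 111), (74, 98), (76, 82), (78, 69), (80, 57), (82, 46), (84, 39), (86, 38), (88, 36), (90, 37), (92, 41), (94, 40), (96, 40), (98, 39), (100, 39), (102, 36), (104, 38)]
vac [(70, 138), (72, 139), (74, 137), (76, 131), (78, 119), (80, 101), (82, 80), (84, 62), (86, 50), (88, 48), (90, 49), (92, 44), (94, 47), (96, 55), (98, 71), (100, 85), (102, 95), (104, 103)]
```

Both views put the vacuum lever at about 90° against its stop and the vent lever at about 0°. The arm is clear, so I'm handing in.

```bash
python3 -c "
from workcell import ticket
print(ticket.close_job())"
```

```text
the job is handed in; nothing more can be done
None
```

The job is handed in: the bar is in the chamber, the lid is on its rim, the vent valve was shut and then the vacuum valve fully opened, at about 24 s; I viewed 11 pictures, one over the limit of 10.

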